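# Free the sample cabinet's safety hook and open its door

## Task

The small white sample cabinet on the bench is held ajar by a sprung safety hook on the inside of its door. Reach down through the narrow gap in the front of the cabinet's roof, press the hook down gently until it clears its catch, and keep it down while you draw the door off the catch; then swing the door wide open, about square to the cabinet, and leave it standing so. The hook is thin plastic, so feel your way, keep under 25 N on it, move slowly without wrenching or knocking the door, and leave the other things on the bench where they stand.

Things in the scene. Friction and masses are not known exactly. Their poses are not given: they have to be found in the camera images.
- cabinet: White sheet-metal cabinet, fixed to the bench, 220 deep (x), 240 wide (y), 210 high (z). Origin: centre of its underside; x points from the front (door side) to the back, z up. Front face at x = -110. The roof (4 thick, top at z = 210) has a notch in its front edge, open to the front, from y = -95 to -15 and 29 deep: the way in from above. Sizes in mm.
- cabinet_notch (a point): Middle of the notch's front edge, on the front face level with the roof's top (cabinet x = -110, y = -55, z = 210). The catch, a steel plate 60 wide and 5 thick, hangs at the back of the notch, its front 29 mm behind this point. Between catch and the back of the ajar door a gap of 35 to 41 mm is open from above; the hook's pad lies in it.
- hinge_top (a point): Point on the door's vertical hinge axis, level with the roof's top (cabinet x = -110, y = 120, z = 210). The door leaf hangs from here towards cabinet -y when shut: 236 wide, 186 high, 12 thick, its back face in the hinge axis's plane, its top edge within 11 mm of roof level.
- door_angle (a joint): Door angle in rad: 0 shut, grows to 1.9 as the free edge swings out towards the robot; starts ajar at 0.035 to 0.06, and the hook stops it at 0.07. With the pad down the hook is past the catch at 0.2. The hinge has light friction: the door stays where it is left.
- hook_about (a point): About where the hook's pad is with the door shut: centre of its flat top (29 x 30), 20 mm behind the door's back, 175 from the hinge, 14 below the roof. Turns with the door. NOT measured: the hook is up to 11 mm higher or lower; feel for it. It pushes back 3 N at first touch, then 0.9 N/mm; clears the catch 10 mm down (12 N), bottoms at 13.5 mm (15 N).
- tip_box: Bystander: blue pipette-tip box, 85 x 120 x 42, loose on the rear half of the cabinet's roof. Origin: centre of its underside.
- jar_a: Bystander: amber glass jar with metal lid, 76 across, 105 high, on the bench to the right (-y) of the cabinet. Origin: centre of its underside.
- wash_bottle: Bystander: white bottle with orange cap, 64 across, 170 high, on the bench to the left (+y) of the cabinet. Origin: centre of its underside.
- jar_b: Bystander: clear glass jar with metal lid, 84 across, 100 high, near the robot on its right. Origin: centre of its underside.
- pipette_stand: Bystander: round stand with five pipettes, 150 across, 245 high, near the robot on its left. Origin: centre of its underside.
- beaker: Bystander: glass beaker, 72 across, 85 high, on the left. Origin: centre of its underside.
- tube_rack: Bystander: green tube rack, 80 x 160 x 45, on the right. Origin: centre of its underside.

How it is judged:
By the outcome, as a careful person would: the job done as asked, in the order asked, and still so for the second after the job is handed in, with the robot touching nothing.
It also fails if it takes over 67 s, if anything falls off the work surface, if the arm or the gripper's body presses on something with over 40 N, if the wrist force passes 120 N, or if a joint passes its speed limit or range.

## Robot

A 6-joint arm with a two-finger parallel gripper is mounted at the origin on the work surface. World frame = base frame: x ahead of the robot, y to its left, z up, the work surface at z = 0. Lengths are in m, angles in rad, forces in N, time in s.
With the tool pointing down it reaches from about 0.225 to 0.875 m from the base axis. Payload 3.4 kg.
Tool frame: the origin (TCP) lies at the very end of the fingers, on their centre line; the grasp point (between the pads) lies 19 mm behind it; z points along the fingers, y is the line along which they close (so a half turn about z gives the same grasp; the last joint's range is limited). The gripper opens to 85 mm and grips with 20 to 120 N. Pads are 22 mm wide; open, the fingers measure 114 mm over their backs; the gripper's body (76 mm by 85 mm) begins 54 mm behind the grasp point. The pads swing forward as they close: fully open they stand 13 mm farther back than shut.
Start: joints at [-1.408, 0.276, 1.505, -0, 1.361, -0.121], TCP at [0.161, -0.552, 0.231] pointing down, gripper open.
Joint ranges: [-2.89, 2.89], [-0.75, 2.08], [0.22, 2.7], [-1.18, 4.32], [0.11, 2.71], [-2.7, 2.7]. Speed limits (rad/s): [2.57, 2.57, 3.14, 3.14, 3.14, 3.14].

## Interface

Orientations are given as a unit quaternion [w, x, y, z].
In Python, from rig import get_state, optics, sign_off gives the robot as it stands.
- The arm moves only by the tool send_rows, never from a script. Its argument "increments" is a list of rows, each an object with "gripper": the gripper's target within -1 to 1 (shut at 1, half-way at 0, fully open at -1); "linear": the shift along the world's x, y, z in m, a list of three; "delta_rot": the turn, a rotation vector about the world's x, y, z in rad, a list of three. In form: [{"gripper": gripper, "linear": [dx, dy, dz], "delta_rot": [rx, ry, rz]}, ...]. A call has 1 to 8 rows; each row is the pose to reach, as a shift and turn from the pose commanded when the call began; what a row does not reach only later rows make up. A row lasts 1/10 s, in which the tool goes at most 50 mm and 8.59 degrees, less where a joint would pass 70% of its speed; a pose out of reach is approached as far as the arm can. A call with a gripper value outside its range is refused whole. The fingers move at their own pace and stop on an object; "newtons" is the grip in N (left out, the last holds). Time passes only in rows, so rows that repeat a pose let the fingers close. It gives the time, the measured TCP pose, the force, the opening and the grip force at its end, in the units of the state.
- get_state(): the state, without advancing time (a new reading comes with each control period).
- optics.get_image(name): name is "scene" or "top"; returns a dict with "pixels" (384x512x3 uint8, blue, green, red), "K" (3x3 intrinsics, pixels), "rvec" (rotation vector, rad) and "tvec" (3), from world to camera coordinates, as OpenCV has them. Camera axes: x right, y down, z forward; pixel columns grow to the right and rows downward; lengths in m; the calibration is good to about 2 mm. A picture is of the moment at which its call begins. There is no depth.
- sign_off(): hands the job in; it is judged then, once.
The state is a dict: "clock": time; "qpos": joint angles; "qd": joint speeds; "effort": joint torques, N m; "position": TCP position; "ee_rot": TCP orientation; "contact_force": force on the tool from outside, world axes, zero at the start; "moment": the same for the moment, N m; "width": finger opening in m; "gripper_force": force on a finger pad.
Only numpy, scipy, OpenCV 4.12 (cv2) and the standard library are available. Lean on these libraries where they do the work, as an engineer would, in place of code of your own. Each camera call takes 0.05 s, during which the arm holds its last target. There are 200 camera calls.

## Working session

There is one attempt and no reset: what is moved stays moved. The work goes in short steps, Python scripts to look and compute and a tool call to move; the robot and the scene stay as the last step left them, time stands still between calls to the robot, and variables do not carry over. Pictures are saved under pics/ and viewed, at most 10 in all, crops included, and the job is handed in when it is done.

Besides the shell and the picture viewer there is one more tool, called as name(argument=value, ...), one argument or row to a line, values as JSON. send_rows: Moves the arm, as the interface text tells. Its arguments: {"type":"object","properties":{"increments":{"type":"array"},"newtons":{"type":"number"}},"required":["increments"]}

```bash
mkdir -p pics
cat > h.py <<'E'
import numpy as np, cv2
from rig import get_state, optics, sign_off
def snap(n,f,crop=None,s=1):
    d=optics.get_image(n); p=d["pixels"]
    np.savez('pics/'+f+'.npz',K=d["K"],r=d["rvec"],t=d["tvec"],p=p)
    if crop: x0,y0,x1,y1=crop; p=p[y0:y1,x0:x1]
    cv2.imwrite('pics/'+f+'.png',cv2.resize(p,None,fx=s,fy=s,interpolation=cv2.INTER_CUBIC)); return d
def cam(f):
    d=np.load('pics/'+f+'.npz'); return d['K'],d['r'],d['t']
def back(f,uv,z):
    K,r,t=cam(f); R=cv2.Rodrigues(r)[0]; c=-R.T@t.ravel()
    v=R.T@np.linalg.inv(K)@np.array([*uv,1.]); return c+v*(z-c[2])/v[2]
def proj(f,P):
    K,r,t=cam(f); return cv2.projectPoints(np.float64(P).reshape(-1,3),r,t,K,None)[0].reshape(-1,2)
E
python3 - <<'E'
from h import *
a=snap("scene","s0",s=1.5); b=snap("top","t0",s=1.5)
for d in(a,b):
    R=cv2.Rodrigues(np.array(d["rvec"]))[0]; print((-R.T@np.array(d["tvec"]).ravel()).round(3),R[2].round(2),d["K"][0][0])
print(get_state())
E
```

```text
[ 0.982 -0.458  1.102] [-0.35  0.42 -0.84] 360.8541257486117
[0.358 0.011 1.367] [ 0.2   0.01 -0.98] 436.4589175823882
{'clock': 0.1, 'qpos': array([-1.40802946e+00,  2.76512525e-01,  1.50600319e+00, -7.13063644e-06,
        1.36069084e+00, -1.21002237e-01]), 'qd': array([ 0.00040862, -0.00178269, -0.00320933,  0.00035327, -0.00033205,
       -0.00071342]), 'effort': array([ 1.36210030e-03, -4.17699802e+01, -2.46404904e+01, -1.47180108e-04,
        5.77010738e-03, -1.39098614e-05]), 'position': array([ 0.16090104, -0.55154207,  0.2305385 ]), 'ee_rot': array([-8.06703984e-04,  9.89950834e-01,  1.41409671e-01, -2.03353675e-05]), 'contact_force': array([ 0.05432634, -0.08399948,  0.0333114 ]), 'moment': array([-0.01183693, -0.01668203, -0.00385711]), 'gripper_force': 0.0, 'width': 0.0856847781921985}
```

View pics/s0.png

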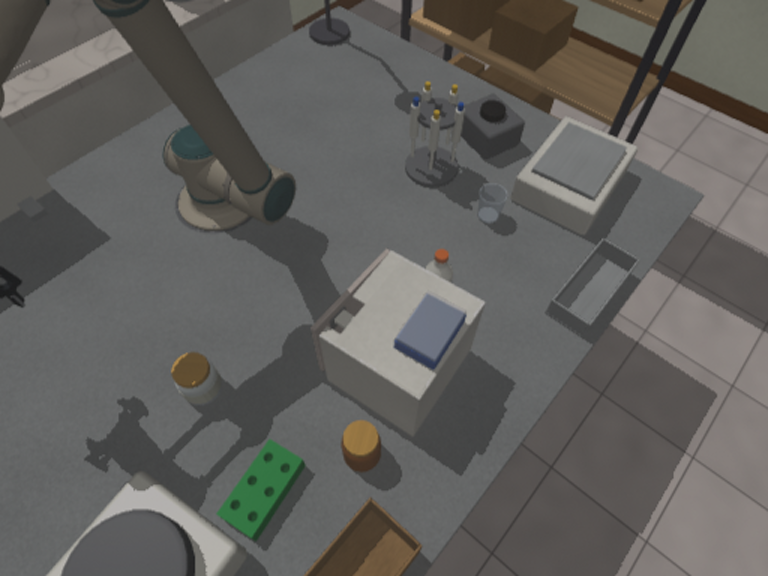

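View pics/t0.png

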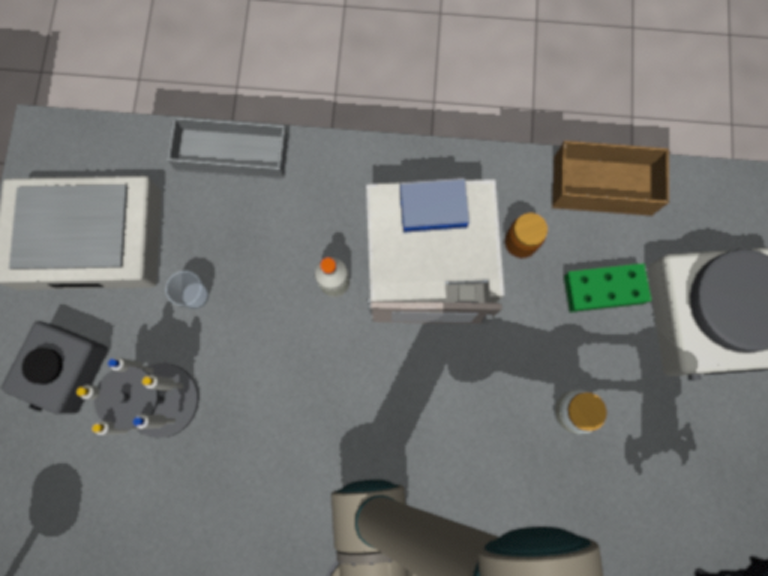

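Top view: the cabinet's roof spans about x 367–503, y 180–305 (in 1.5x pixels), with the notch near (468,292) and the door along its lower edge. Next I'll take an enlarged crop of each camera.

Run:
```python
from h import *
import numpy as np
for f,(x0,y0,x1,y1) in (("t0",(238,112,343,217)),("s0",(205,160,330,290))):
    p=np.load('pics/'+f+'.npz')['p'][y0:y1,x0:x1]
    cv2.imwrite('pics/'+f+'c.png',cv2.resize(p,None,fx=5.5 if f=="t0" else 4.5,fy=5.5 if f=="t0" else 4.5,interpolation=cv2.INTER_CUBIC))
```

```text
(no output)
```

View pics/t0c.png

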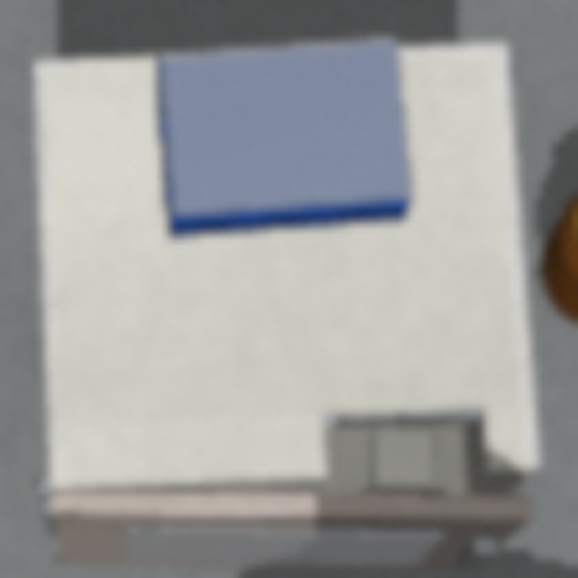

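View pics/s0c.png

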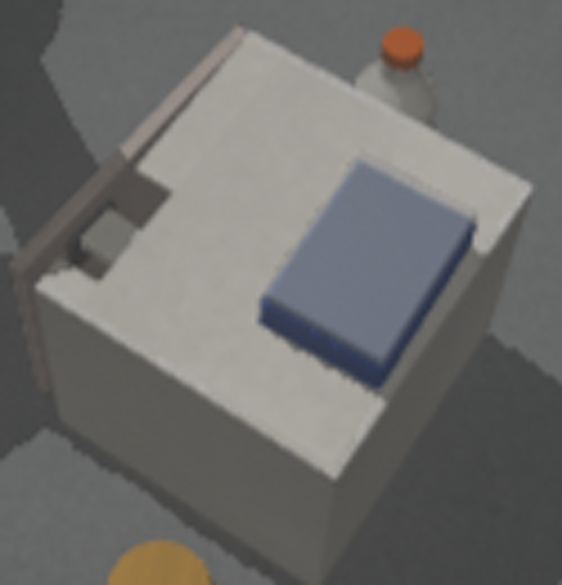

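The top crop shows the roof corners at (35,60), (508,42), (540,470) and (50,488), and the pad at x 375–432. The scene crop shows the corners at (245,32), (530,187), (335,475) and (38,283). I'll fit the cabinet pose to these.

```bash
cat >> h.py <<'E'
def c2w(q,P):
    P=np.float64(P).reshape(-1,3); c,s=np.cos(q[2]),np.sin(q[2])
    return np.c_[q[0]+c*P[:,0]-s*P[:,1],q[1]+s*P[:,0]+c*P[:,1],P[:,2]]
E
python3 - <<'E'
from h import *
from scipy.optimize import least_squares
C=np.array([[.11,.12,.21],[.11,-.12,.21],[-.11,-.12,.21],[-.11,.12,.21]])
def px(f,c,s,o): return (np.array(c,float)+.5)/s-.5+o
T=px('t0',[(35,60),(508,42),(540,470),(50,488)],5.5,np.array([238,112]))
S=px('s0',[(530,187),(335,475),(38,283),(245,32)],4.5,np.array([205,160]))
f=lambda q:np.r_[(proj('t0',c2w(q,C))-T).ravel(),(proj('s0',c2w(q,C))-S).ravel()]
r=least_squares(f,[.5,0,0]); q=r.x
print(q.round(4),r.fun.round(1)); np.save('q.npy',q)
print('notch,hinge',c2w(q,[[-.11,-.055,.21],[-.11,.12,.21],[-.081,-.095,.21],[-.081,-.015,.21]]).round(4))
def inv(P):
    d=P[:2]-q[:2];c,s=np.cos(q[2]),np.sin(q[2]);return np.array([c*d[0]+s*d[1],-s*d[0]+c*d[1]])
print('pad x-edges in cab at z .196')
for u in [(375,430),(432,430),(432,488),(375,490)]: print(inv(back('t0',px('',u,5.5,np.array([238,112])),.196)).round(4))
print('door outer top corners z .205')
for u in [(50,516),(528,528),(528,497),(50,495)]: print(inv(back('t0',px('',u,5.5,np.array([238,112])),.205)).round(4))
for u in [(328,415),(482,415)]: print('notch',inv(back('t0',px('',u,5.5,np.array([238,112])),.21)).round(4))
px2=lambda u:px('',u,4.5,np.array([205,160]))
for u in [(14,265),(238,28)]: print('S door outer',inv(back('s0',px2(u),.205)).round(4))
# bystanders
B=lambda f,u,z:back(f,np.array(u)/1.5,z)[:2].round(3)
print('jarb',B('t0',(587,411),.1),'jara',B('t0',(530,228),.105),'bottle',B('t0',(328,266),.17),'stand',B('t0',(165,400),.0),'beaker',B('t0',(190,292),.0),'rack',B('t0',(608,287),.045))
E
```

```text
[ 0.68   -0.048   0.1223] [-0.3  0.4 -0.5  0.4 -0.3 -0.2 -0.1  0.2  0.6 -0.3 -0.2  0.9 -1.3  0.9
  0.9 -0.3]
notch,hinge [[ 0.5775 -0.116   0.21  ]
 [ 0.5562  0.0577  0.21  ]
 [ 0.6112 -0.1522  0.21  ]
 [ 0.6014 -0.0728  0.21  ]]
pad x-edges in cab at z .196
[-0.0844 -0.0428]
[-0.0856 -0.0712]
[-0.1149 -0.0692]
[-0.1147 -0.0409]
door outer top corners z .205
[-0.1225  0.1202]
[-0.1382 -0.1136]
[-0.1228 -0.1148]
[-0.112   0.1199]
notch [-0.0787 -0.0185]
notch [-0.0818 -0.0943]
S door outer [-0.1312 -0.1123]
S door outer [-0.1195  0.1206]
jarb [ 0.396 -0.368] jara [ 0.748 -0.245] bottle [0.623 0.143] stand [0.353 0.467] beaker [0.58  0.448] rack [ 0.653 -0.423]
```

Cabinet fit is good, with residuals of 1 px or less: yaw 0.122, door about 0.05 rad, and the pad centre matches the given geometry. The finger target is about (0.588, -0.116). I'll go with the half-turned wrist (+2.98 rad) so joint 6 stays in range during the swing.

send_rows(
  increments=[
    {"gripper": 1, "linear": [0.018, 0.018, 0.01], "delta_rot": [0, 0, 0.125]},
    {"gripper": 1, "linear": [0.036, 0.036, 0.02], "delta_rot": [0, 0, 0.25]},
    {"gripper": 1, "linear": [0.054, 0.054, 0.03], "delta_rot": [0, 0, 0.375]},
    {"gripper": 1, "linear": [0.072, 0.072, 0.04], "delta_rot": [0, 0, 0.5]},
    {"gripper": 1, "linear": [0.09, 0.09, 0.05], "delta_rot": [0, 0, 0.625]},
    {"gripper": 1, "linear": [0.108, 0.108, 0.06], "delta_rot": [0, 0, 0.75]},
    {"gripper": 1, "linear": [0.126, 0.126, 0.065], "delta_rot": [0, 0, 0.875]},
    {"gripper": 1, "linear": [0.144, 0.144, 0.07], "delta_rot": [0, 0, 1.0]},
  ],
  newtons=40,
)

```text
clock: 0.9
position: [0.3056, -0.4071, 0.3013]
ee_rot: [-0.0, 0.799, 0.601, 0.0]
contact_force: [0.1, -0.3, 0.5]
width: 0.0001
gripper_force: 0.0
```

send_rows(
  increments=[
    {"gripper": 1, "linear": [0.018, 0.018, 0], "delta_rot": [0, 0, 0.125]},
    {"gripper": 1, "linear": [0.036, 0.036, 0], "delta_rot": [0, 0, 0.25]},
    {"gripper": 1, "linear": [0.054, 0.054, 0], "delta_rot": [0, 0, 0.375]},
    {"gripper": 1, "linear": [0.072, 0.072, 0], "delta_rot": [0, 0, 0.5]},
    {"gripper": 1, "linear": [0.09, 0.09, 0], "delta_rot": [0, 0, 0.625]},
    {"gripper": 1, "linear": [0.108, 0.108, 0], "delta_rot": [0, 0, 0.75]},
    {"gripper": 1, "linear": [0.126, 0.126, 0], "delta_rot": [0, 0, 0.875]},
    {"gripper": 1, "linear": [0.144, 0.144, 0], "delta_rot": [0, 0, 1.0]},
  ],
)

```text
clock: 1.7
position: [0.4494, -0.263, 0.3009]
ee_rot: [-0.0, 0.414, 0.91, 0.0]
contact_force: [0.2, -0.2, -0.1]
width: -0.0002
gripper_force: 0.0
```

send_rows(
  increments=[
    {"gripper": 1, "linear": [0.02, 0.021, 0], "delta_rot": [0, 0, 0.14]},
    {"gripper": 1, "linear": [0.04, 0.042, 0], "delta_rot": [0, 0, 0.28]},
    {"gripper": 1, "linear": [0.06, 0.063, 0], "delta_rot": [0, 0, 0.42]},
    {"gripper": 1, "linear": [0.08, 0.084, 0], "delta_rot": [0, 0, 0.56]},
    {"gripper": 1, "linear": [0.1, 0.105, 0], "delta_rot": [0, 0, 0.7]},
    {"gripper": 1, "linear": [0.12, 0.126, 0], "delta_rot": [0, 0, 0.84]},
    {"gripper": 1, "linear": [0.139, 0.148, 0], "delta_rot": [0, 0, 0.98]},
    {"gripper": 1, "linear": [0.139, 0.148, 0], "delta_rot": [0, 0, 0.98]},
  ],
)

```text
clock: 2.5
position: [0.5898, -0.1133, 0.3003]
ee_rot: [0.0, -0.064, 0.998, 0.001]
contact_force: [-0.2, -0.1, -0.8]
width: 0.0001
gripper_force: 0.0
```

send_rows(
  increments=[
    {"gripper": 1, "linear": [-0.002, -0.002, -0.01], "delta_rot": [0, 0, 0]},
    {"gripper": 1, "linear": [-0.002, -0.002, -0.022], "delta_rot": [0, 0, 0]},
    {"gripper": 1, "linear": [-0.002, -0.002, -0.034], "delta_rot": [0, 0, 0]},
    {"gripper": 1, "linear": [-0.002, -0.002, -0.046], "delta_rot": [0, 0, 0]},
    {"gripper": 1, "linear": [-0.002, -0.002, -0.058], "delta_rot": [0, 0, 0]},
    {"gripper": 1, "linear": [-0.002, -0.002, -0.068], "delta_rot": [0, 0, 0]},
    {"gripper": 1, "linear": [-0.002, -0.002, -0.076], "delta_rot": [0, 0, 0]},
    {"gripper": 1, "linear": [-0.002, -0.002, -0.078], "delta_rot": [0, 0, 0]},
  ],
)

```text
clock: 3.3
position: [0.5855, -0.1179, 0.2221]
ee_rot: [-0.001, -0.061, 0.998, 0.0]
contact_force: [0.5, 1.2, 0.4]
width: -0.0001
gripper_force: 0.0
```

Run:
```python
from h import *
snap("scene","s1",(205,140,305,240),5.5)
s=get_state(); print(s['position'],s['contact_force'])
```

```text
[ 0.58568733 -0.11796861  0.22242234] [-0.13533952  0.11233333 -0.64977276]
```

View pics/s1.png

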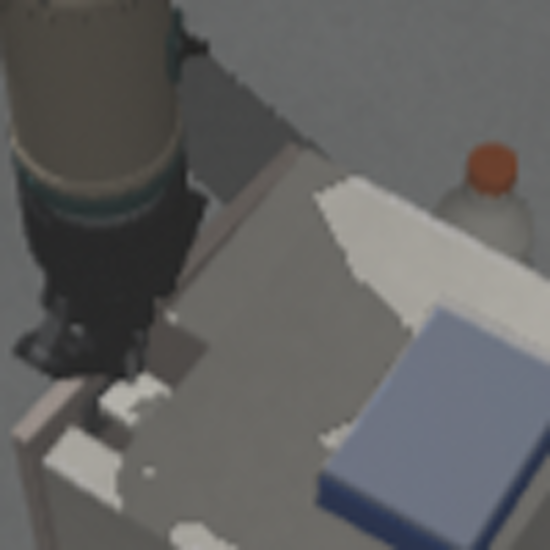

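The picture shows the closed fingertip at about (125,375), just over the pad (white patch near (135,395)) and between door and catch. I'll correct by 1.5 mm and feel downwards.

send_rows(
  increments=[
    {"gripper": 1, "linear": [0.0015, 0.0015, -0.003], "delta_rot": [0, 0, 0]},
    {"gripper": 1, "linear": [0.0015, 0.0015, -0.006], "delta_rot": [0, 0, 0]},
    {"gripper": 1, "linear": [0.0015, 0.0015, -0.009], "delta_rot": [0, 0, 0]},
    {"gripper": 1, "linear": [0.0015, 0.0015, -0.011], "delta_rot": [0, 0, 0]},
    {"gripper": 1, "linear": [0.0015, 0.0015, -0.013], "delta_rot": [0, 0, 0]},
    {"gripper": 1, "linear": [0.0015, 0.0015, -0.014], "delta_rot": [0, 0, 0]},
    {"gripper": 1, "linear": [0.0015, 0.0015, -0.014], "delta_rot": [0, 0, 0]},
  ],
)

```text
clock: 4.05
position: [0.5874, -0.1165, 0.2092]
ee_rot: [-0.0, -0.061, 0.998, 0.0]
contact_force: [0.5, -1.1, 0.9]
width: -0.0003
gripper_force: 0.0
```

send_rows(
  increments=[
    {"gripper": 1, "linear": [0, 0, -0.001], "delta_rot": [0, 0, 0]},
    {"gripper": 1, "linear": [0, 0, -0.002], "delta_rot": [0, 0, 0]},
    {"gripper": 1, "linear": [0, 0, -0.003], "delta_rot": [0, 0, 0]},
    {"gripper": 1, "linear": [0, 0, -0.004], "delta_rot": [0, 0, 0]},
    {"gripper": 1, "linear": [0, 0, -0.005], "delta_rot": [0, 0, 0]},
    {"gripper": 1, "linear": [0, 0, -0.005], "delta_rot": [0, 0, 0]},
  ],
)

```text
clock: 4.65
position: [0.5874, -0.1165, 0.2041]
ee_rot: [-0.0, -0.061, 0.998, 0.0]
contact_force: [0.1, -0.2, 0.3]
width: 0.0001
gripper_force: 0.0
```

send_rows(
  increments=[
    {"gripper": 1, "linear": [0, 0, -0.001], "delta_rot": [0, 0, 0]},
    {"gripper": 1, "linear": [0, 0, -0.002], "delta_rot": [0, 0, 0]},
    {"gripper": 1, "linear": [0, 0, -0.003], "delta_rot": [0, 0, 0]},
    {"gripper": 1, "linear": [0, 0, -0.004], "delta_rot": [0, 0, 0]},
    {"gripper": 1, "linear": [0, 0, -0.004], "delta_rot": [0, 0, 0]},
  ],
)

```text
clock: 5.15
position: [0.5874, -0.1165, 0.2001]
ee_rot: [-0.0, -0.061, 0.998, 0.0]
contact_force: [0.3, 0.2, 0.5]
width: -0.0003
gripper_force: 0.0
```

send_rows(
  increments=[
    {"gripper": 1, "linear": [0, 0, -0.001], "delta_rot": [0, 0, 0]},
    {"gripper": 1, "linear": [0, 0, -0.002], "delta_rot": [0, 0, 0]},
    {"gripper": 1, "linear": [0, 0, -0.003], "delta_rot": [0, 0, 0]},
    {"gripper": 1, "linear": [0, 0, -0.004], "delta_rot": [0, 0, 0]},
    {"gripper": 1, "linear": [0, 0, -0.004], "delta_rot": [0, 0, 0]},
  ],
)

```text
clock: 5.65
position: [0.5874, -0.1165, 0.1961]
ee_rot: [-0.0, -0.061, 0.998, 0.0]
contact_force: [-0.0, 0.5, 0.1]
width: 0.0
gripper_force: 0.0
```

send_rows(
  increments=[
    {"gripper": 1, "linear": [0, 0, -0.001], "delta_rot": [0, 0, 0]},
    {"gripper": 1, "linear": [0, 0, -0.002], "delta_rot": [0, 0, 0]},
    {"gripper": 1, "linear": [0, 0, -0.003], "delta_rot": [0, 0, 0]},
    {"gripper": 1, "linear": [0, 0, -0.004], "delta_rot": [0, 0, 0]},
    {"gripper": 1, "linear": [0, 0, -0.004], "delta_rot": [0, 0, 0]},
  ],
)

```text
clock: 6.15
position: [0.5879, -0.1165, 0.1929]
ee_rot: [0.001, -0.061, 0.998, -0.0]
contact_force: [0.4, 1.2, 4.9]
width: -0.0
gripper_force: 2.3
```

Contact at about z 0.195. I'll press on down to about 11.5 mm of travel (13–14 N).

send_rows(
  increments=[
    {"gripper": 1, "linear": [0, 0, -0.001], "delta_rot": [0, 0, 0]},
    {"gripper": 1, "linear": [0, 0, -0.002], "delta_rot": [0, 0, 0]},
    {"gripper": 1, "linear": [0, 0, -0.003], "delta_rot": [0, 0, 0]},
    {"gripper": 1, "linear": [0, 0, -0.004], "delta_rot": [0, 0, 0]},
    {"gripper": 1, "linear": [0, 0, -0.005], "delta_rot": [0, 0, 0]},
    {"gripper": 1, "linear": [0, 0, -0.005], "delta_rot": [0, 0, 0]},
  ],
)

```text
clock: 6.75
position: [0.5882, -0.1165, 0.1885]
ee_rot: [0.001, -0.061, 0.998, -0.0]
contact_force: [-1.0, 1.4, 8.7]
width: 0.0001
gripper_force: 4.2
```

send_rows(
  increments=[
    {"gripper": 1, "linear": [0, 0, -0.001], "delta_rot": [0, 0, 0]},
    {"gripper": 1, "linear": [0, 0, -0.002], "delta_rot": [0, 0, 0]},
    {"gripper": 1, "linear": [0, 0, -0.003], "delta_rot": [0, 0, 0]},
    {"gripper": 1, "linear": [0, 0, -0.003], "delta_rot": [0, 0, 0]},
  ],
)

```text
clock: 7.15
position: [0.5885, -0.1164, 0.1861]
ee_rot: [0.002, -0.061, 0.998, -0.0]
contact_force: [-1.0, 1.5, 11.1]
width: -0.0002
gripper_force: 5.3
```

send_rows(
  increments=[
    {"gripper": 1, "linear": [0, 0, -0.001], "delta_rot": [0, 0, 0]},
    {"gripper": 1, "linear": [0, 0, -0.002], "delta_rot": [0, 0, 0]},
    {"gripper": 1, "linear": [0, 0, -0.003], "delta_rot": [0, 0, 0]},
    {"gripper": 1, "linear": [0, 0, -0.003], "delta_rot": [0, 0, 0]},
  ],
)

```text
clock: 7.55
position: [0.5888, -0.1164, 0.1836]
ee_rot: [0.002, -0.061, 0.998, -0.0]
contact_force: [0.2, 1.5, 12.8]
width: -0.0
gripper_force: 6.3
```

Run:
```python
from h import *
q=np.load('q.npy'); H=c2w(q,[[-.11,.12,.21]])[0][:2]
s=get_state(); p=s['position'][:2]; print(s['position'],s['contact_force'])
# pushing pose: keep the finger centre where it is in the door frame now (angle .05), finger-front to door gap:
d=p-H; r=np.hypot(*d); a0=np.arctan2(d[1],d[0]); print('r',r)
for a in np.arange(0,1.6,.05):
    e=H+r*np.array([np.cos(a0-a),np.sin(a0-a)])-p; print(round(a,2),(e*1000).round(1))
```

```text
[ 0.58879446 -0.11639018  0.18364156] [ 0.23685316  1.54774573 12.83652071]
r 0.17710285255186467
0.0 [0. 0.]
0.05 [-8.7 -1.4]
0.1 [-17.5  -2.4]
0.15 [-26.4  -2.9]
0.2 [-35.2  -3. ]
0.25 [-44.1  -2.7]
0.3 [-52.9  -1.9]
0.35 [-61.7  -0.6]
0.4 [-70.4   1. ]
0.45 [-79.    3.2]
0.5 [-87.4   5.7]
0.55 [-95.8   8.6]
0.6 [-104.   12.]
0.65 [-112.    15.8]
0.7 [-119.8   19.9]
0.75 [-127.4   24.5]
0.8 [-134.8   29.4]
0.85 [-141.9   34.7]
0.9 [-148.7   40.3]
0.95 [-155.2   46.3]
1.0 [-161.5   52.6]
1.05 [-167.4   59.2]
1.1 [-173.    66.1]
1.15 [-178.2   73.2]
1.2 [-183.    80.6]
1.25 [-187.5   88.3]
1.3 [-191.6   96.1]
1.35 [-195.3  104.1]
1.4 [-198.6  112.4]
1.45 [-201.5  120.7]
1.5 [-203.9  129.2]
1.55 [-206.   137.9]
```

12.8 N, about 11.2 mm down, past the 10 mm clearance point. I'll add 0.7 mm of margin and draw the door slowly along its arc, turning the tool with it.

send_rows(
  increments=[
    {"gripper": 1, "linear": [0, 0, -0.0007], "delta_rot": [0, 0, 0]},
    {"gripper": 1, "linear": [-0.002, -0.0003, -0.0007], "delta_rot": [0, 0, -0.012]},
    {"gripper": 1, "linear": [-0.004, -0.0007, -0.0007], "delta_rot": [0, 0, -0.024]},
    {"gripper": 1, "linear": [-0.006, -0.001, -0.0007], "delta_rot": [0, 0, -0.035]},
    {"gripper": 1, "linear": [-0.008, -0.0013, -0.0007], "delta_rot": [0, 0, -0.046]},
    {"gripper": 1, "linear": [-0.01, -0.0016, -0.0007], "delta_rot": [0, 0, -0.058]},
  ],
)

```text
clock: 8.15
position: [0.5792, -0.1179, 0.1833]
ee_rot: [0.003, -0.032, 0.999, -0.0]
contact_force: [0.3, 2.4, 13.2]
width: 0.0001
gripper_force: 6.5
```

send_rows(
  increments=[
    {"gripper": 1, "linear": [-0.002, -0.0002, 0], "delta_rot": [0, 0, -0.012]},
    {"gripper": 1, "linear": [-0.004, -0.0004, 0], "delta_rot": [0, 0, -0.023]},
    {"gripper": 1, "linear": [-0.006, -0.0006, 0], "delta_rot": [0, 0, -0.034]},
    {"gripper": 1, "linear": [-0.008, -0.0008, 0], "delta_rot": [0, 0, -0.045]},
    {"gripper": 1, "linear": [-0.01, -0.001, 0], "delta_rot": [0, 0, -0.056]},
    {"gripper": 1, "linear": [-0.012, -0.0011, 0], "delta_rot": [0, 0, -0.067]},
  ],
)

```text
clock: 8.75
position: [0.5673, -0.1189, 0.1833]
ee_rot: [0.003, 0.002, 1.0, -0.0]
contact_force: [-0.4, 1.9, 12.5]
width: 0.0001
gripper_force: 6.5
```

send_rows(
  increments=[
    {"gripper": 1, "linear": [-0.0022, -0.0001, 0], "delta_rot": [0, 0, -0.0125]},
    {"gripper": 1, "linear": [-0.0044, -0.0002, 0], "delta_rot": [0, 0, -0.025]},
    {"gripper": 1, "linear": [-0.0066, -0.0003, 0], "delta_rot": [0, 0, -0.0375]},
    {"gripper": 1, "linear": [-0.0089, -0.0004, 0], "delta_rot": [0, 0, -0.05]},
    {"gripper": 1, "linear": [-0.0111, -0.0004, 0], "delta_rot": [0, 0, -0.0625]},
    {"gripper": 1, "linear": [-0.0133, -0.0004, 0], "delta_rot": [0, 0, -0.075]},
    {"gripper": 1, "linear": [-0.0155, -0.0003, 0], "delta_rot": [0, 0, -0.0875]},
    {"gripper": 1, "linear": [-0.0177, -0.0002, 0], "delta_rot": [0, 0, -0.1]},
  ],
)

```text
clock: 9.55
position: [0.5498, -0.1191, 0.1832]
ee_rot: [0.003, 0.052, 0.999, 0.0]
contact_force: [-0.0, 2.7, 13.1]
width: -0.0003
gripper_force: 6.5
```

send_rows(
  increments=[
    {"gripper": 1, "linear": [-0.0022, 0.0001, 0], "delta_rot": [0, 0, -0.0125]},
    {"gripper": 1, "linear": [-0.0044, 0.0003, 0], "delta_rot": [0, 0, -0.025]},
    {"gripper": 1, "linear": [-0.0066, 0.0005, 0], "delta_rot": [0, 0, -0.0375]},
    {"gripper": 1, "linear": [-0.0088, 0.0007, 0], "delta_rot": [0, 0, -0.05]},
    {"gripper": 1, "linear": [-0.011, 0.0009, 0], "delta_rot": [0, 0, -0.0625]},
    {"gripper": 1, "linear": [-0.0132, 0.0011, 0], "delta_rot": [0, 0, -0.075]},
    {"gripper": 1, "linear": [-0.0154, 0.0014, 0], "delta_rot": [0, 0, -0.0875]},
    {"gripper": 1, "linear": [-0.0176, 0.0017, 0], "delta_rot": [0, 0, -0.1]},
  ],
)

```text
clock: 10.35
position: [0.5323, -0.1174, 0.1832]
ee_rot: [0.003, 0.102, 0.995, 0.0]
contact_force: [-0.1, 2.3, 13.5]
width: -0.0001
gripper_force: 6.6
```

Run:
```python
from h import *
snap("scene","s2",(190,130,305,245),5)
```

```text
(no output)
```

View pics/s2.png

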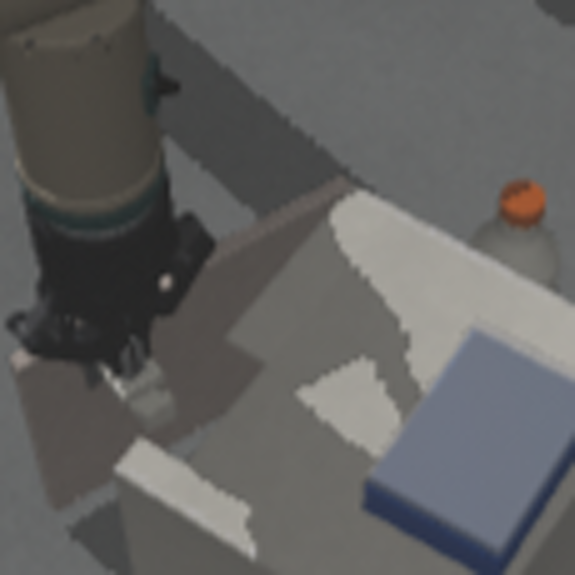

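The door is now well off the catch (its free edge stands clear at about (20,365)) and the finger is still on the pad. I'll compute waypoints for the rest of the swing.

Run:
```python
from h import *
q=np.load('q.npy'); H=c2w(q,[[-.11,.12,.21]])[0][:2]
s=get_state(); p=s['position'][:2]
d=p-H; r=np.hypot(*d); a0=np.arctan2(d[1],d[0]); print('r',r,a0,s['contact_force'])
P=lambda a:H+r*np.array([np.cos(a0-a),np.sin(a0-a)])
for k in range(6):
    print(k,[((P(.2*k+.025*i)-P(.2*k))*1e3).round(1).tolist() for i in range(1,9)])
```

```text
r 0.17672117275554547 -1.7091898706105846 [ 0.65403128  2.82526299 13.18677677]
0 [[-4.4, 0.7], [-8.7, 1.4], [-13.0, 2.3], [-17.4, 3.3], [-21.6, 4.4], [-25.9, 5.6], [-30.1, 6.9], [-34.3, 8.3]]
1 [[-4.1, 1.5], [-8.3, 3.1], [-12.3, 4.9], [-16.3, 6.7], [-20.3, 8.6], [-24.3, 10.6], [-28.1, 12.8], [-31.9, 15.0]]
2 [[-3.8, 2.3], [-7.5, 4.7], [-11.1, 7.2], [-14.7, 9.8], [-18.2, 12.5], [-21.7, 15.2], [-25.0, 18.1], [-28.3, 21.0]]
3 [[-3.2, 3.0], [-6.4, 6.1], [-9.5, 9.3], [-12.5, 12.5], [-15.4, 15.8], [-18.2, 19.2], [-20.9, 22.7], [-23.6, 26.2]]
4 [[-2.6, 3.6], [-5.0, 7.3], [-7.4, 11.0], [-9.7, 14.8], [-11.9, 18.6], [-14.0, 22.5], [-16.0, 26.4], [-17.9, 30.4]]
5 [[-1.8, 4.0], [-3.5, 8.1], [-5.1, 12.2], [-6.6, 16.4], [-8.0, 20.6], [-9.3, 24.8], [-10.4, 29.1], [-11.5, 33.4]]
```

send_rows(
  increments=[
    {"gripper": 1, "linear": [-0.0044, 0.0007, 0], "delta_rot": [0, 0, -0.025]},
    {"gripper": 1, "linear": [-0.0087, 0.0014, 0], "delta_rot": [0, 0, -0.05]},
    {"gripper": 1, "linear": [-0.013, 0.0023, 0], "delta_rot": [0, 0, -0.075]},
    {"gripper": 1, "linear": [-0.0174, 0.0033, 0], "delta_rot": [0, 0, -0.1]},
    {"gripper": 1, "linear": [-0.0216, 0.0044, 0], "delta_rot": [0, 0, -0.125]},
    {"gripper": 1, "linear": [-0.0259, 0.0056, 0], "delta_rot": [0, 0, -0.15]},
    {"gripper": 1, "linear": [-0.0301, 0.0069, 0], "delta_rot": [0, 0, -0.175]},
    {"gripper": 1, "linear": [-0.0343, 0.0083, 0], "delta_rot": [0, 0, -0.2]},
  ],
)

```text
clock: 11.2
position: [0.4984, -0.1091, 0.1831]
ee_rot: [0.003, 0.201, 0.98, 0.001]
contact_force: [0.9, 3.2, 12.3]
width: -0.0001
gripper_force: 6.6
```

send_rows(
  increments=[
    {"gripper": 1, "linear": [-0.0041, 0.0015, 0], "delta_rot": [0, 0, -0.025]},
    {"gripper": 1, "linear": [-0.0083, 0.0031, 0], "delta_rot": [0, 0, -0.05]},
    {"gripper": 1, "linear": [-0.0123, 0.0049, 0], "delta_rot": [0, 0, -0.075]},
    {"gripper": 1, "linear": [-0.0163, 0.0067, 0], "delta_rot": [0, 0, -0.1]},
    {"gripper": 1, "linear": [-0.0203, 0.0086, 0], "delta_rot": [0, 0, -0.125]},
    {"gripper": 1, "linear": [-0.0243, 0.0106, 0], "delta_rot": [0, 0, -0.15]},
    {"gripper": 1, "linear": [-0.0281, 0.0128, 0], "delta_rot": [0, 0, -0.175]},
    {"gripper": 1, "linear": [-0.0319, 0.015, 0], "delta_rot": [0, 0, -0.2]},
  ],
)

```text
clock: 12.0
position: [0.4668, -0.0943, 0.1831]
ee_rot: [0.004, 0.298, 0.955, 0.001]
contact_force: [1.4, 2.4, 12.6]
width: 0.0003
gripper_force: 6.6
```

send_rows(
  increments=[
    {"gripper": 1, "linear": [-0.0038, 0.0023, 0], "delta_rot": [0, 0, -0.025]},
    {"gripper": 1, "linear": [-0.0075, 0.0047, 0], "delta_rot": [0, 0, -0.05]},
    {"gripper": 1, "linear": [-0.0111, 0.0072, 0], "delta_rot": [0, 0, -0.075]},
    {"gripper": 1, "linear": [-0.0147, 0.0098, 0], "delta_rot": [0, 0, -0.1]},
    {"gripper": 1, "linear": [-0.0182, 0.0125, 0], "delta_rot": [0, 0, -0.125]},
    {"gripper": 1, "linear": [-0.0217, 0.0152, 0], "delta_rot": [0, 0, -0.15]},
    {"gripper": 1, "linear": [-0.025, 0.0181, 0], "delta_rot": [0, 0, -0.175]},
    {"gripper": 1, "linear": [-0.0283, 0.021, 0], "delta_rot": [0, 0, -0.2]},
  ],
)

```text
clock: 12.8
position: [0.4388, -0.0736, 0.1831]
ee_rot: [0.004, 0.391, 0.92, 0.001]
contact_force: [1.7, 1.9, 13.5]
width: 0.0
gripper_force: 6.6
```

send_rows(
  increments=[
    {"gripper": 1, "linear": [-0.0032, 0.003, 0], "delta_rot": [0, 0, -0.025]},
    {"gripper": 1, "linear": [-0.0064, 0.0061, 0], "delta_rot": [0, 0, -0.05]},
    {"gripper": 1, "linear": [-0.0095, 0.0093, 0], "delta_rot": [0, 0, -0.075]},
    {"gripper": 1, "linear": [-0.0125, 0.0125, 0], "delta_rot": [0, 0, -0.1]},
    {"gripper": 1, "linear": [-0.0154, 0.0158, 0], "delta_rot": [0, 0, -0.125]},
    {"gripper": 1, "linear": [-0.0182, 0.0192, 0], "delta_rot": [0, 0, -0.15]},
    {"gripper": 1, "linear": [-0.0209, 0.0227, 0], "delta_rot": [0, 0, -0.175]},
    {"gripper": 1, "linear": [-0.0236, 0.0262, 0], "delta_rot": [0, 0, -0.2]},
  ],
)

```text
clock: 13.6
position: [0.4153, -0.0476, 0.183]
ee_rot: [0.004, 0.481, 0.877, 0.001]
contact_force: [1.8, 1.0, 12.5]
width: 0.0001
gripper_force: 6.6
```

send_rows(
  increments=[
    {"gripper": 1, "linear": [-0.0026, 0.0036, 0], "delta_rot": [0, 0, -0.025]},
    {"gripper": 1, "linear": [-0.005, 0.0073, 0], "delta_rot": [0, 0, -0.05]},
    {"gripper": 1, "linear": [-0.0074, 0.011, 0], "delta_rot": [0, 0, -0.075]},
    {"gripper": 1, "linear": [-0.0097, 0.0148, 0], "delta_rot": [0, 0, -0.1]},
    {"gripper": 1, "linear": [-0.0119, 0.0186, 0], "delta_rot": [0, 0, -0.125]},
    {"gripper": 1, "linear": [-0.014, 0.0225, 0], "delta_rot": [0, 0, -0.15]},
    {"gripper": 1, "linear": [-0.016, 0.0264, 0], "delta_rot": [0, 0, -0.175]},
    {"gripper": 1, "linear": [-0.0179, 0.0304, 0], "delta_rot": [0, 0, -0.2]},
  ],
)

```text
clock: 14.4
position: [0.3972, -0.0173, 0.1829]
ee_rot: [0.004, 0.566, 0.824, 0.002]
contact_force: [1.2, 0.3, 13.2]
width: -0.0003
gripper_force: 6.6
```

send_rows(
  increments=[
    {"gripper": 1, "linear": [-0.0018, 0.004, 0], "delta_rot": [0, 0, -0.025]},
    {"gripper": 1, "linear": [-0.0035, 0.0081, 0], "delta_rot": [0, 0, -0.05]},
    {"gripper": 1, "linear": [-0.0051, 0.0122, 0], "delta_rot": [0, 0, -0.075]},
    {"gripper": 1, "linear": [-0.0066, 0.0164, 0], "delta_rot": [0, 0, -0.1]},
    {"gripper": 1, "linear": [-0.008, 0.0206, 0], "delta_rot": [0, 0, -0.125]},
    {"gripper": 1, "linear": [-0.0093, 0.0248, 0], "delta_rot": [0, 0, -0.15]},
    {"gripper": 1, "linear": [-0.0099, 0.027, 0], "delta_rot": [0, 0, -0.163]},
    {"gripper": 1, "linear": [-0.0104, 0.0291, 0], "delta_rot": [0, 0, -0.175]},
  ],
)

```text
clock: 15.2
position: [0.3866, 0.0119, 0.1828]
ee_rot: [0.003, 0.636, 0.772, 0.002]
contact_force: [0.2, 0.2, 13.3]
width: 0.0005
gripper_force: 6.6
```

Run:
```python
from h import *
snap("scene","s3",(120,90,300,250),4); snap("top","t3")
q=np.load('q.npy'); s=get_state(); p=s['position']; d=p[:2]-q[:2];c,sn=np.cos(q[2]),np.sin(q[2])
print(p,s['contact_force'],'cab',c*d[0]+sn*d[1],-sn*d[0]+c*d[1])
for a in (1.4,1.5,1.57,1.65):
    r=lambda w,th:[-.11-w*np.sin(a)-th*np.cos(a), .12-w*np.cos(a)+th*np.sin(a),.203]
    print(a,((proj('s3',c2w(q,[r(0,0),r(.236,0),r(.236,.012)]))-[120,90])*4).round().tolist())
```

```text
[0.38654355 0.01218165 0.18280333] [ 0.78073846  0.6831835  13.50179444] cab -0.2839353486312874 0.09552662095075187
1.4 [[560.0, 311.0], [294.0, 213.0], [301.0, 203.0]]
1.5 [[560.0, 311.0], [310.0, 193.0], [318.0, 184.0]]
1.57 [[560.0, 311.0], [322.0, 180.0], [331.0, 171.0]]
1.65 [[560.0, 311.0], [337.0, 167.0], [347.0, 158.0]]
```

View pics/s3.png

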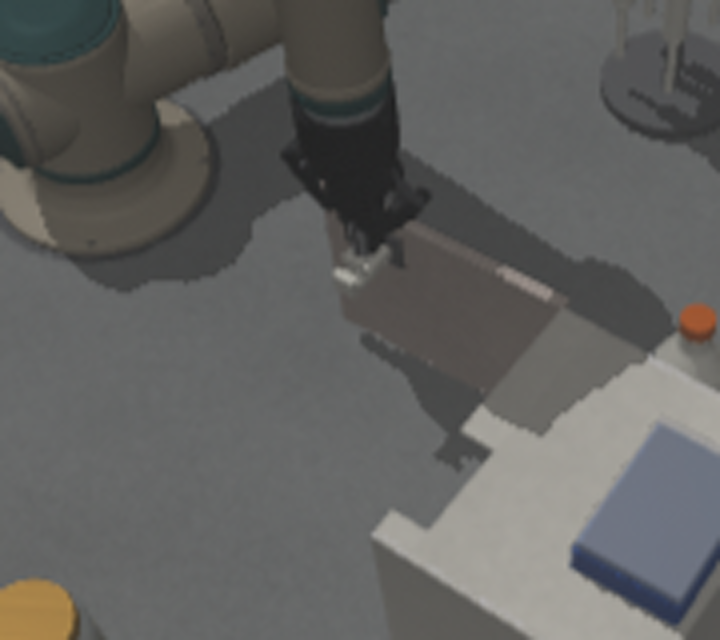

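The door stands at about 1.52–1.54 rad: its top edge runs from (560,300) to (415,230). A final 0.03 rad nudge, then a slow vertical release.

send_rows(
  increments=[
    {"gripper": 1, "linear": [-0.0006, 0.0025, 0], "delta_rot": [0, 0, -0.015]},
    {"gripper": 1, "linear": [-0.0012, 0.005, 0], "delta_rot": [0, 0, -0.03]},
    {"gripper": 1, "linear": [-0.0012, 0.005, 0], "delta_rot": [0, 0, -0.03]},
    {"gripper": 1, "linear": [-0.0012, 0.005, 0.002], "delta_rot": [0, 0, -0.03]},
    {"gripper": 1, "linear": [-0.0012, 0.005, 0.004], "delta_rot": [0, 0, -0.03]},
    {"gripper": 1, "linear": [-0.0012, 0.005, 0.006], "delta_rot": [0, 0, -0.03]},
    {"gripper": 1, "linear": [-0.0012, 0.005, 0.008], "delta_rot": [0, 0, -0.03]},
    {"gripper": 1, "linear": [-0.0012, 0.005, 0.01], "delta_rot": [0, 0, -0.03]},
  ],
)

```text
clock: 16.1
position: [0.3852, 0.0171, 0.192]
ee_rot: [0.003, 0.647, 0.762, 0.002]
contact_force: [3.0, 0.4, 6.2]
width: -0.0001
gripper_force: 2.6
```

send_rows(
  increments=[
    {"gripper": 1, "linear": [0, 0, 0.002], "delta_rot": [0, 0, 0]},
    {"gripper": 1, "linear": [0, 0, 0.004], "delta_rot": [0, 0, 0]},
    {"gripper": 1, "linear": [0, 0, 0.006], "delta_rot": [0, 0, 0]},
    {"gripper": 1, "linear": [0, 0, 0.009], "delta_rot": [0, 0, 0]},
    {"gripper": 1, "linear": [0, 0, 0.015], "delta_rot": [0, 0, 0]},
    {"gripper": 1, "linear": [0, 0, 0.025], "delta_rot": [0, 0, 0]},
    {"gripper": 1, "linear": [0, 0, 0.04], "delta_rot": [0, 0, 0]},
    {"gripper": 1, "linear": [0, 0, 0.055], "delta_rot": [0, 0, 0]},
  ],
)

```text
clock: 16.9
position: [0.3825, 0.0173, 0.2466]
ee_rot: [-0.0, 0.647, 0.762, -0.0]
contact_force: [0.2, -0.5, -0.6]
width: -0.0002
gripper_force: 0.0
```

send_rows(
  increments=[
    {"gripper": 1, "linear": [0, 0, 0.02], "delta_rot": [0, 0, 0]},
    {"gripper": 1, "linear": [0, 0, 0.04], "delta_rot": [0, 0, 0]},
    {"gripper": 1, "linear": [0, -0.02, 0.05], "delta_rot": [0, 0, 0]},
    {"gripper": 1, "linear": [0, -0.04, 0.05], "delta_rot": [0, 0, 0]},
    {"gripper": 1, "linear": [0, -0.07, 0.05], "delta_rot": [0, 0, 0]},
    {"gripper": 1, "linear": [0, -0.1, 0.05], "delta_rot": [0, 0, 0]},
    {"gripper": 1, "linear": [0, -0.13, 0.05], "delta_rot": [0, 0, 0]},
    {"gripper": 1, "linear": [0, -0.15, 0.05], "delta_rot": [0, 0, 0]},
  ],
)

```text
clock: 17.7
position: [0.3825, -0.1346, 0.2963]
ee_rot: [0.001, 0.648, 0.762, -0.0]
contact_force: [0.0, 0.8, -0.6]
width: -0.0003
gripper_force: 0.0
```

Run:
```python
from h import *
snap("scene","s4",(100,80,330,300),2.7)
q=np.load('q.npy'); print(get_state()['position'],get_state()['contact_force'])
for a in (1.4,1.5,1.57,1.65):
    r=lambda w,th:[-.11-w*np.sin(a)-th*np.cos(a), .12-w*np.cos(a)+th*np.sin(a),.205]
    print(a,((proj('s4',c2w(q,[r(0,0),r(.236,0),r(.236,.012)]))-[100,80])*2.7).round().tolist())
```

```text
[ 0.38287582 -0.13706593  0.29624138] [-0.51276804 -1.6684142   0.14007771]
1.4 [[432.0, 236.0], [252.0, 170.0], [257.0, 163.0]]
1.5 [[432.0, 236.0], [263.0, 156.0], [268.0, 150.0]]
1.57 [[432.0, 236.0], [271.0, 148.0], [277.0, 142.0]]
1.65 [[432.0, 236.0], [281.0, 138.0], [288.0, 133.0]]
```

View pics/s4.png

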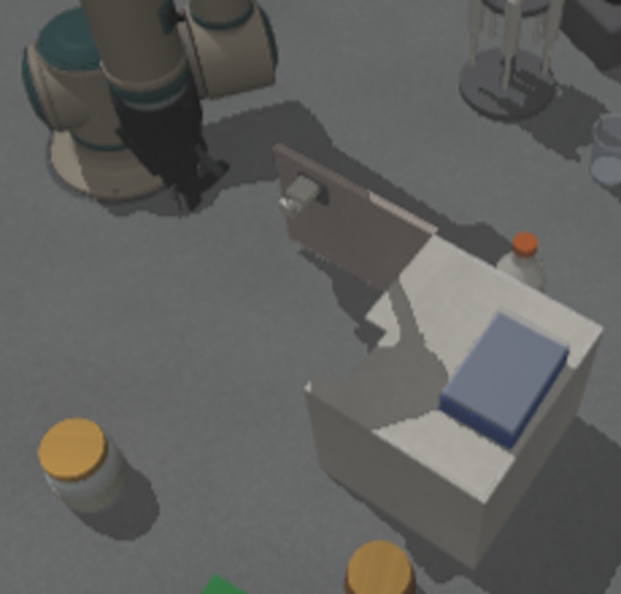

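The free top corner is at (275,147), which matches 1.57 rad. The arm is clear and nothing else has moved.

send_rows(
  increments=[
    {"gripper": 1, "linear": [0, 0, 0], "delta_rot": [0, 0, 0]},
    {"gripper": 1, "linear": [0, 0, 0], "delta_rot": [0, 0, 0]},
    {"gripper": 1, "linear": [0, 0, 0], "delta_rot": [0, 0, 0]},
  ],
)

```text
clock: 18.05
position: [0.3825, -0.1318, 0.2958]
ee_rot: [-0.0, 0.647, 0.763, 0.0]
contact_force: [0.3, 0.4, -0.3]
width: -0.0001
gripper_force: 0.0
```

```bash
python3 -c "
from rig import sign_off
print(sign_off())"
```

```text
the job is handed in; nothing more can be done
None
```

The job is handed in: I pressed the hook down with about 13.5 N at most, drew the door off its catch, and left it standing at about 1.57 rad with the arm clear, taking 18 s; the bystanders in view at the end (tip box, jars, wash bottle, pipette stand, beaker) looked undisturbed.

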